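Put rough-turned blanks away by species

ROBOT

A 6-joint arm with a two-finger parallel gripper is mounted at the origin on the work surface. World frame = base frame: x ahead of the robot, y to its left, z up, the work surface at z = 0. Lengths are in m, angles in rad, forces in N, time in s.
With the tool pointing down it reaches from about 0.35 to 0.95 m from the base axis. Payload 17.4 kg.
Tool frame: the origin (TCP) lies on the centre line of the jaws, within the pads' length; the fingertips stand tcp_to_tips ahead of it and the grasp point (between the pads) lies 11 mm behind it (tcp_to_tips is the distance from the TCP to the fingertips, in m); z points along the fingers, y is the line along which they close (so a half turn about z gives the same grasp; the last joint's range is limited). The gripper opens to 93 mm and grips with 3 to 60 N. Pads are 15 mm wide; open, the fingers measure 128 mm over their backs; the gripper's body (75 mm by 188 mm) begins 65 mm behind the grasp point.
Start: joints at [-1.359, 0.116, 1.442, -0, 1.584, -0.038], TCP at [0.167, -0.654, 0.227] pointing down, gripper open.
Joint ranges: [-2.83, 2.83], [-0.83, 2.19], [0.07, 2.5], [-1.14, 4.28], [0.01, 3], [-2.97, 2.97]. Speed limits (rad/s): [1.89, 1.89, 2.22, 3.14, 3.14, 3.14].

INTERFACE

Orientations are given as a unit quaternion [w, x, y, z].
In Python, from plant import sense, get_image, sign_off, tcp_to_tips gives the robot as it stands. The module is installed in compiled form; this text tells all that it offers.
- The arm moves only by the tool play_rows, never from a script. Its argument "moves" is a list of rows, each a list of 7 numbers: the turn, a rotation vector about the world's x, y, z in units of 90 degrees (1.0 is 90 degrees), then the shift along the world's x, y, z in units of 50 cm (1.0 is 50 cm), then the closure, from 0 (fully open) to 1 (shut). A call has 1 to 5 rows; each row is the pose to reach, as a shift and turn from the pose commanded when the call began; what a row does not reach only later rows make up. A row lasts 1/12 s, in which the tool goes at most 41.7 mm and 7.16 degrees, less where a joint would pass 70% of its speed; a pose out of reach is approached as far as the arm can. A call with a number of a shift or a turn outside -1 to 1 is refused whole. A call with a gripper value outside its range is refused whole. The fingers move at their own pace and stop on an object; "force" is the grip in N (left out, the last holds). Time passes only in rows, so rows that repeat a pose let the fingers close. It gives the time, the measured TCP pose, the force, the opening and the grip force at its end, in the units of the state.
- sense(): the state, without advancing time (a new reading comes with each control period).
- get_image(name): name is "side" or "top"; returns a dict with "color" (400x640x3 uint8, red, green, blue), "intrinsics" (3x3 intrinsics, pixels), "extrinsics" (4x4, takes a point from camera to world coordinates). Camera axes: x right, y up, looking along -z (the intrinsics and any distortion apply to the point x, -y, -z); pixel columns grow to the right and rows downward; lengths in m; the calibration is good to about 2 mm. A picture is of the moment at which its call begins. There is no depth.
- sign_off(): hands the job in; it is judged then, once.
The state is a dict: "t": time; "joint_pos": joint angles; "joint_vel": joint speeds; "joint_efforts": joint torques, N m; "ee_pos": TCP position; "ee_rot": TCP orientation; "wrist_force": force on the tool from outside, world axes, zero at the start; "ft_torque": the same for the moment, N m; "gripper_width": opening from 0.0 (shut) to 1.0 (fully open); "grip_force": force on a finger pad.
Only numpy, scipy, OpenCV 4.12 (cv2) and the standard library are available. Lean on these libraries where they do the work, as an engineer would, in place of code of your own. Each camera call takes 0.05 s, during which the arm holds its last target. There are 200 camera calls.

TASK

Put the row of four rough-turned wooden blanks from the green carrying caddy away in the storage rack: stand each one upright, tenon up, on the floor of the bay whose sample slip is of the same wood. Set them down rather than dropping them, do not knock any over, and leave the polish jar and the finishing brush where they are.

Things in the scene. Friction and masses are not known exactly. Their poses are not given: they have to be found in the camera images.
- maple_blank: Loose blank of maple (cream) wood, 80 to 170 g: upright cylinder 46 mm in diameter, 96 mm high, with a round tenon 30 mm in diameter and 10 mm high on top. Origin: centre of its underside, z up. It starts in any one of the caddy's four 66 x 67 mm compartments, a straight row 73 mm from centre to centre; caddy floor 6 mm, long walls 42 mm, ends 55 mm above the bench.
- padauk_blank: Loose blank of padauk (orange-red) wood, 80 to 170 g: upright cylinder 46 mm in diameter, 96 mm high, with a round tenon 30 mm in diameter and 10 mm high on top. Origin: centre of its underside, z up. It starts in any one of the caddy's four 66 x 67 mm compartments, a straight row 73 mm from centre to centre; caddy floor 6 mm, long walls 42 mm, ends 55 mm above the bench.
- purpleheart_blank: Loose blank of purpleheart (purple) wood, 80 to 170 g: upright cylinder 46 mm in diameter, 96 mm high, with a round tenon 30 mm in diameter and 10 mm high on top. Origin: centre of its underside, z up. It starts in any one of the caddy's four 66 x 67 mm compartments, a straight row 73 mm from centre to centre; caddy floor 6 mm, long walls 42 mm, ends 55 mm above the bench.
- wenge_blank: Loose blank of wenge (near-black brown) wood, 80 to 170 g: upright cylinder 46 mm in diameter, 96 mm high, with a round tenon 30 mm in diameter and 10 mm high on top. Origin: centre of its underside, z up. It starts in any one of the caddy's four 66 x 67 mm compartments, a straight row 73 mm from centre to centre; caddy floor 6 mm, long walls 42 mm, ends 55 mm above the bench.
- maple_bay: Fixed open ply bay, 64 x 64 mm inside, for maple (cream). Origin: centre of its underside, 12 mm above the bench; x to its front, where a ledge bears a slip of that wood (56 x 24 mm, 51 mm from the origin). Above the origin: floor 5 mm, walls 45 mm, front wall 30 mm. The bays stand along their y, 73 mm apart, in any order, in a dark rack (ends 55 mm above the bench).
- padauk_bay: Fixed open ply bay, 64 x 64 mm inside, for padauk (orange-red). Origin: centre of its underside, 12 mm above the bench; x to its front, where a ledge bears a slip of that wood (56 x 24 mm, 51 mm from the origin). Above the origin: floor 5 mm, walls 45 mm, front wall 30 mm. The bays stand along their y, 73 mm apart, in any order, in a dark rack (ends 55 mm above the bench).
- purpleheart_bay: Fixed open ply bay, 64 x 64 mm inside, for purpleheart (purple). Origin: centre of its underside, 12 mm above the bench; x to its front, where a ledge bears a slip of that wood (56 x 24 mm, 51 mm from the origin). Above the origin: floor 5 mm, walls 45 mm, front wall 30 mm. The bays stand along their y, 73 mm apart, in any order, in a dark rack (ends 55 mm above the bench).
- wenge_bay: Fixed open ply bay, 64 x 64 mm inside, for wenge (near-black brown). Origin: centre of its underside, 12 mm above the bench; x to its front, where a ledge bears a slip of that wood (56 x 24 mm, 51 mm from the origin). Above the origin: floor 5 mm, walls 45 mm, front wall 30 mm. The bays stand along their y, 73 mm apart, in any order, in a dark rack (ends 55 mm above the bench).
- polish_jar: Bystander, to be left alone: loose amber glass jar with a brass lid, 64 mm in diameter, 75 mm high, standing beyond the racks. Origin: centre of its underside, z up.
- finish_brush: Bystander, to be left alone: loose flat finishing brush, wooden handle, 200 x 42 x 20 mm, lying beyond the racks. Origin: under its middle; x along its length, from the handle to the bristles.
Things that resemble listed ones, but are neither listed nor needed, are in the scene too. Leave any turquoise look-alike of the maple_blank alone.

How it is judged:
At the end, for the whole second after the job is handed in: Each blank stands tenon up (within 0.1 rad), at rest and released, on the floor of the bay of its own wood: its foot centred within 15 mm of the bay's centre and less than 10 mm above the bay's underside (horizontal distance between maple_blank and maple_bay below 0.015 m and z of maple_blank in the frame of maple_bay below 0.01 m and angle between each of maple_blank, padauk_blank, purpleheart_blank, wenge_blank's own z axis and vertical below 0.1 rad and linear speed of each of maple_blank, padauk_blank, purpleheart_blank, wenge_blank below 0.03 m/s and horizontal distance between padauk_blank and padauk_bay below 0.015 m and z of padauk_blank in the frame of padauk_bay below 0.01 m and horizontal distance between purpleheart_blank and purpleheart_bay below 0.015 m and z of purpleheart_blank in the frame of purpleheart_bay below 0.01 m and horizontal distance between wenge_blank and wenge_bay below 0.015 m and z of wenge_blank in the frame of wenge_bay below 0.01 m); the robot touches nothing.
It fails at once if the polish jar is moved by more than 20 mm (distance of polish_jar from where it was at the start of the episode above 0.02 m).
It fails at once if the finishing brush is moved by more than 20 mm (distance of finish_brush from where it was at the start of the episode above 0.02 m).
It fails at once if a blank is knocked over or tipped by more than 0.8 rad (angle between any of maple_blank, padauk_blank, purpleheart_blank, wenge_blank's own z axis and vertical above 0.8 rad).
It fails at once if a blank is dropped: it moves faster than 0.8 m/s (a fall of about 33 mm) with no finger touching it ((linear speed of maple_blank above 0.8 m/s and contact force between the fingers and maple_blank below 0.05 N) or (linear speed of padauk_blank above 0.8 m/s and contact force between the fingers and padauk_blank below 0.05 N) or (linear speed of purpleheart_blank above 0.8 m/s and contact force between the fingers and purpleheart_blank below 0.05 N) or (linear speed of wenge_blank above 0.8 m/s and contact force between the fingers and wenge_blank below 0.05 N)).
It also fails if it takes over 109 s, if anything falls off the work surface, if the arm or the gripper's body presses on something with over 40 N, if the wrist force passes 120 N, or if a joint passes its speed limit or range.

## Working session

There is one attempt and no reset: what is moved stays moved. The work goes in short steps, Python scripts to look and compute and a tool call to move; the robot and the scene stay as the last step left them, time stands still between calls to the robot, and variables do not carry over. Pictures are saved under pics/ and viewed, at most 14 in all, crops included, and the job is handed in when it is done.

Besides the shell and the picture viewer there is one more tool, called after "Request:" as name([rows], argument=value, ...), one row to a line, values as JSON. play_rows: Moves the arm, as the interface text tells. Shifts and turns lie within -1 to 1; 1 stands for 50 cm of shift or 90 degrees of turn. Its arguments: {"type":"object","properties":{"moves":{"type":"array"},"force":{"type":"number"}},"required":["moves"]}

```bash
mkdir -p pics
python3 - <<'E'
from plant import *
import cv2,numpy as np
for n in("top","side"):
    d=get_image(n);cv2.imwrite(f"pics/{n}0.png",d["color"][:,:,::-1]);np.savez(f"{n}0.npz",**d)
    print(n,d["intrinsics"].tolist(),np.round(d["extrinsics"],4).tolist(),[k for k in d])
print(tcp_to_tips);s=sense();print(s)
E
```

```text
top [[367.867976911654, 0.0, 321.946014842719], [0.0, 367.867976911654, 200.91382751831497], [0.0, 0.0, 1.0]] [[-0.0237, 0.9879, -0.1535, 0.4846], [-0.9997, -0.0231, 0.0059, -0.0148], [0.0023, 0.1536, 0.9881, 0.8137], [0.0, 0.0, 0.0, 1.0]] ['color', 'intrinsics', 'extrinsics']
side [[519.388790835202, 0.0, 313.92038713817414], [0.0, 519.388790835202, 206.82906864714525], [0.0, 0.0, 1.0]] [[-0.8627, 0.3333, -0.3805, 0.1214], [-0.5055, -0.5431, 0.6705, 0.8337], [0.0168, 0.7707, 0.637, 0.8712], [0.0, 0.0, 0.0, 1.0]] ['color', 'intrinsics', 'extrinsics']
0.008
{'t': 0.1, 'joint_pos': array([-1.35880253e+00,  1.16385170e-01,  1.44217089e+00, -1.28480679e-05,
        1.58400503e+00, -3.77759504e-02]), 'joint_vel': array([ 0.00082558,  0.00014442, -0.00392184, -0.00064456, -0.00106902,
        0.00101233]), 'joint_efforts': array([ 9.14478296e-04, -7.22895312e+01, -6.23865509e+01,  7.81122129e-02,
        2.28407106e-02, -5.79825655e-05]), 'ee_pos': array([ 0.16681431, -0.65388535,  0.22603176]), 'ee_rot': array([-4.81824607e-04,  9.92211908e-01,  1.24560411e-01, -4.85256675e-05]), 'wrist_force': array([-0.46185809,  0.02666799,  0.08323588]), 'ft_torque': array([0.0146851 , 0.01220549, 0.02759226]), 'grip_force': 0.0, 'gripper_width': 0.9998083933214477}
```

View pics/top0.png

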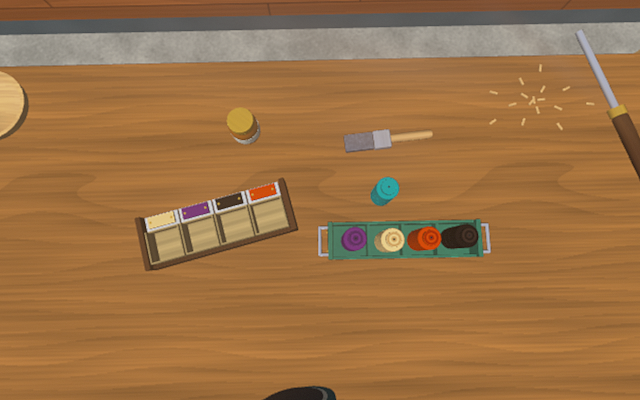

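View pics/side0.png

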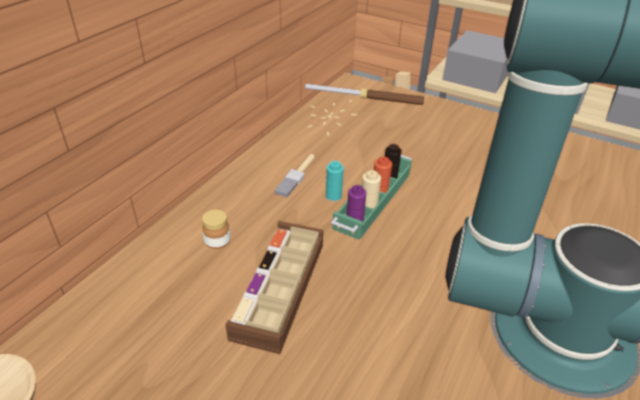

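The top view shows the blanks at purple (354,238), maple (392,239), padauk (428,237) and wenge (466,236). The slips are maple (161,220), purple (196,210), wenge (231,201) and padauk (264,191), and the turquoise look-alike is at (387,190). The side view shows the same items: caddy around (375,195), rack around (275,285).

Run:
```python
import cv2,numpy as np
t=np.load("top0.npz")["color"][:,:,::-1];s=np.load("side0.npz")["color"][:,:,::-1]
a=cv2.resize(t[165:270,310:500],None,fx=4,fy=4,interpolation=cv2.INTER_CUBIC)
b=cv2.resize(s[135:245,320:430],None,fx=5,fy=5,interpolation=cv2.INTER_CUBIC)
cv2.imwrite("pics/a.png",a);cv2.imwrite("pics/b.png",b)
c=cv2.resize(t[170:280,130:305],None,fx=4,fy=4,interpolation=cv2.INTER_CUBIC)
cv2.imwrite("pics/c.png",c)
```

```text
(no output)
```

View pics/a.png

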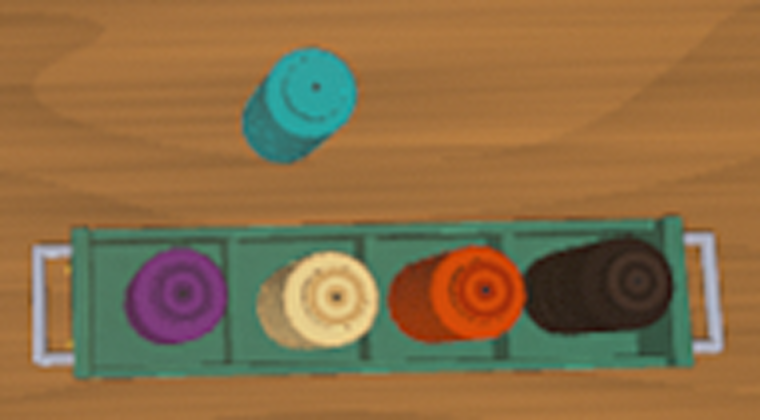

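View pics/b.png

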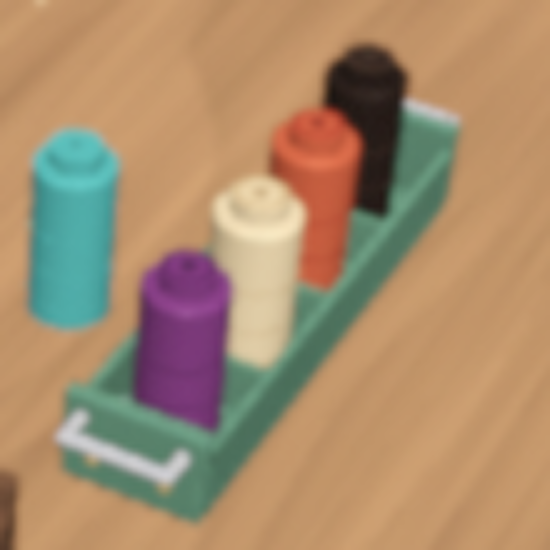

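View pics/c.png

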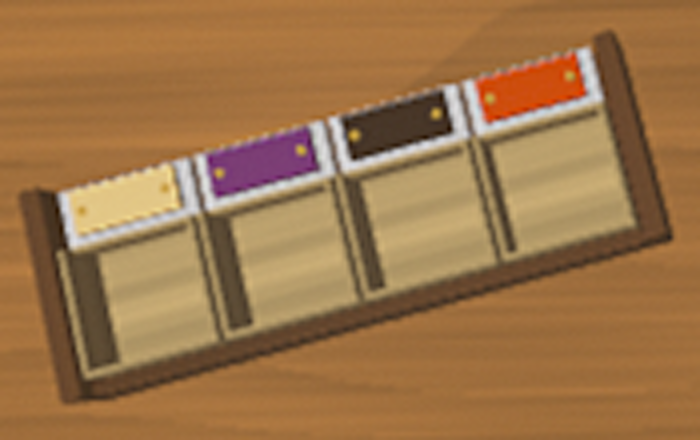

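The crops show the tenon centre dots clearly at 4x in the top view: purple (184,292), maple (336,296), padauk (485,290), wenge (637,282) and turquoise (316,87). At 5x in the side view, the tenon tops are at (188,263), (262,190), (319,117), (368,55) and (77,146). The slips are clean colour patches in front of empty bays.

```bash
cat > h.py <<'E'
import cv2,numpy as np
def ray(d,p):
    K=d["intrinsics"];E=d["extrinsics"]
    v=np.array([(p[0]-K[0,2])/K[0,0],-(p[1]-K[1,2])/K[1,1],-1.])
    v=E[:3,:3]@v; return E[:3,3],v/np.linalg.norm(v)
def plane(d,p,z):
    o,v=ray(d,p); return o+v*(z-o[2])/v[2]
def tri(d1,p1,d2,p2):
    A=[];b=[]
    for d,p in((d1,p1),(d2,p2)):
        o,v=ray(d,p);M=np.eye(3)-np.outer(v,v);A.append(M);b.append(M@o)
    A=np.vstack(A);b=np.hstack(b);x,r,_,_=np.linalg.lstsq(A,b,rcond=None);return x,float(np.sqrt(r[0]))
H={"maple":((15,60,150),(30,200,255)),"purple":((135,80,50),(165,255,200)),"wenge":((0,20,15),(25,200,75)),"padauk":((3,190,150),(12,255,255))}
def cent(d,n,box):
    x0,y0,x1,y1=box
    m=cv2.inRange(cv2.cvtColor(d["color"][y0:y1,x0:x1],cv2.COLOR_RGB2HSV),*map(np.array,H[n]))
    k,_,st,c=cv2.connectedComponentsWithStats(m);i=1+np.argmax(st[1:,4])
    return c[i]+[x0,y0],st[i,4]
E
python3 - <<'E'
from h import *
t=dict(np.load("top0.npz"));s=dict(np.load("side0.npz"))
T=dict(purple=(184,292),maple=(336,296),padauk=(485,290),wenge=(637,282),turq=(316,87))
S=dict(purple=(188,263),maple=(262,190),padauk=(319,117),wenge=(368,55),turq=(77,146))
for n in T:
    p=(np.array(T[n])+.5)/4-.5+[310,165];q=(np.array(S[n])+.5)/5-.5+[320,135]
    x,r=tri(t,p,s,q);print(n,x.round(4),round(r,4),"plane.112",plane(t,p,.112).round(4))
tb=dict(maple=(144,210,177,230),purple=(180,200,211,220),wenge=(215,190,245,211),padauk=(248,181,278,202))
sb=dict(maple=(230,292,260,325),purple=(245,270,268,298),wenge=(258,247,278,274),padauk=(268,228,290,250))
P={}
for n in tb:
    p,a=cent(t,n,tb[n]);q,b=cent(s,n,sb[n]);x,r=tri(t,p,s,q);P[n]=p
    print(n,p.round(1),a,q.round(1),b,x.round(4),round(r,4))
for z in(.035,.045):
  X=np.array([plane(t,P[n],z)[:2] for n in("maple","purple","wenge","padauk")]);
  print(z,X.round(4).tolist(),np.linalg.norm(np.diff(X,axis=0),axis=1).round(4),)
E
```

```text
purple [ 0.5217 -0.0809  0.1147] 0.0006 plane.112 [ 0.5215 -0.0813  0.112 ]
maple [ 0.5175 -0.1529  0.1153] 0.0004 plane.112 [ 0.5179 -0.1535  0.112 ]
padauk [ 0.5185 -0.2227  0.1184] 0.0003 plane.112 [ 0.5191 -0.2245  0.112 ]
wenge [ 0.5216 -0.2956  0.1152] 0.001 plane.112 [ 0.5211 -0.2972  0.112 ]
turq [ 0.6203 -0.1504  0.1058] 0.0 plane.112 [ 0.6192 -0.1492  0.112 ]
maple [158.7 217.6] 430 [239.5 307.9] 333 [0.5769 0.3217 0.0508] 0.0015
purple [195.1 210.2] 263 [255.1 283.5] 179 [0.5912 0.2484 0.0452] 0.0013
wenge [229. 201.] 230 [267.6 259.5] 119 [0.6087 0.1769 0.046 ] 0.0008Traceback (most recent call last):
  File "<stdin>", line 12, in <module>
  File "h.py", line 17, in cent
    k,_,st,c=cv2.connectedComponentsWithStats(m);i=1+np.argmax(st[1:,4])
                                                     ~~~~~~~~~^^^^^^^^^^
    return _wrapfunc(a, 'argmax', axis=axis, out=out, **kwds)
    return bound(*args, **kwds)
ValueError: attempt to get argmax of an empty sequence
```

Run:
```python
from h import *
t=dict(np.load("top0.npz"));N=["maple","purple","wenge","padauk"]
f=lambda c:(np.array(c)+.5)/4-.5+[130,170]
C=[f(c) for c in((125,201),(261,162),(398,125),(530,88))]
X=np.array([plane(t,p,.045)[:2] for p in C]);print(X.round(4).tolist(),np.linalg.norm(np.diff(X,axis=0),axis=1))
m=X.mean(0);u=np.linalg.svd(X-m)[2][0];u*=np.sign(u[1])   # bay y
i=np.array([1.5,.5,-.5,-1.5])*.073
fx=np.array([u[1],-u[0]]);print("bay x",fx,"yaw deg",np.degrees(np.arctan2(fx[1],fx[0])))
B=m+i[:,None]*u-.051*fx
for n,b in zip(N,B):print(n,b.round(4))
for c,z in(((88,373),.057),((637,232),.057),((100,245),.042),((600,105),.042)):
    print("edge",((plane(t,f(c),z)[:2]-B[1])@fx).round(4))
```

```text
[[0.5717, 0.319], [0.5906, 0.2485], [0.6087, 0.1767], [0.6269, 0.1071]] [0.07307871 0.07396595 0.07202545]
bay x [0.96791574 0.251275  ] yaw deg 14.552972927135198
maple [0.5226 0.306 ]
purple [0.5409 0.2353]
wenge [0.5593 0.1647]
padauk [0.5776 0.094 ]
edge -0.0324
edge -0.0396
edge 0.0324
edge 0.0326
```

Request:
play_rows([
  [0,0,0.07,0.054,0.055,0,0.2],
  [0,0,0.14,0.108,0.11,0,0.2],
  [0,0,0.21,0.162,0.165,0,0.2],
  [0,0,0.28,0.216,0.22,-0.01,0.2],
  [0,0,0.35,0.27,0.275,-0.01,0.2],
], force=20)

```text
t: 0.52
ee_pos: [0.3026, -0.5149, 0.2206]
ee_rot: [-0.001, 0.92, 0.392, -0.0]
wrist_force: [0.2, 0.4, 0.5]
gripper_width: 0.804
grip_force: 0.0
```

Request:
play_rows([
  [0,0,0.07,0.054,0.055,0,0.2],
  [0,0,0.14,0.108,0.11,0,0.2],
  [0,0,0.21,0.162,0.165,0,0.2],
  [0,0,0.28,0.216,0.22,-0.01,0.2],
  [0,0,0.35,0.27,0.275,-0.01,0.2],
])

```text
t: 0.93
ee_pos: [0.4376, -0.3773, 0.2158]
ee_rot: [-0.0, 0.779, 0.627, -0.0]
wrist_force: [-0.5, -0.9, -0.6]
gripper_width: 0.802
grip_force: 0.0
```

Request:
play_rows([
  [0,0,0.07,0.055,0.054,0,0.2],
  [0,0,0.14,0.11,0.108,0,0.2],
  [0,0,0.21,0.167,0.162,0,0.2],
  [0,0,0.21,0.167,0.162,-0.05,0.2],
  [0,0,0.21,0.167,0.162,-0.1,0.2],
])

```text
t: 1.35
ee_pos: [0.5221, -0.2965, 0.1668]
ee_rot: [0.001, 0.666, 0.746, 0.0]
wrist_force: [-0.7, -1.7, -0.6]
gripper_width: 0.799
grip_force: 0.0
```

Request:
play_rows([
  [0,0,0,0,0,-0.06,0.2],
  [0,0,0,0,0,-0.11,0.2],
  [0,0,0,0,0,-0.15,0.2],
  [0,0,0,0,0,-0.18,0.2],
  [0,0,0,0,0,-0.2,0.2],
])

```text
t: 1.77
ee_pos: [0.5196, -0.2976, 0.0644]
ee_rot: [-0.001, 0.668, 0.744, -0.0]
wrist_force: [0.1, 0.1, 0.5]
gripper_width: 0.797
grip_force: 0.0
```

Request:
play_rows([
  [0,0,0,0,0,0,0.35],
  [0,0,0,0,0,0,0.45],
  [0,0,0,0,0,0,0.5],
  [0,0,0,0,0,0,0.6],
  [0,0,0,0,0,0,0.7],
])

```text
t: 2.18
ee_pos: [0.5208, -0.2983, 0.0677]
ee_rot: [0.001, 0.668, 0.744, 0.0]
wrist_force: [0.9, -0.8, -0.5]
gripper_width: 0.489
grip_force: 11.0
```

Request:
play_rows([
  [0,0,0,0,0,0,0.7],
  [0,0,0,0,0,0.02,0.7],
  [0,0,0,0,0,0.06,0.7],
  [0,0,0,0,0,0.12,0.7],
  [0,0,0,0,0,0.18,0.7],
])

```text
t: 2.6
ee_pos: [0.5198, -0.2978, 0.1578]
ee_rot: [-0.001, 0.668, 0.744, -0.0]
wrist_force: [0.0, 0.1, -0.3]
gripper_width: 0.491
grip_force: 19.9
```

Run:
```python
from plant import *
import cv2
s=sense();print(s["ee_pos"],s["gripper_width"],s["grip_force"],s["wrist_force"])
d=get_image("side");c=d["color"][60:260,260:470,::-1]
cv2.imwrite("pics/l1.png",cv2.resize(c,None,fx=2.8,fy=2.8))
```

```text
[ 0.51984612 -0.29776215  0.15780489] 0.49053248144447503 19.937662588781677 [ 0.00078941  0.14582383 -0.29124019]
```

View pics/l1.png

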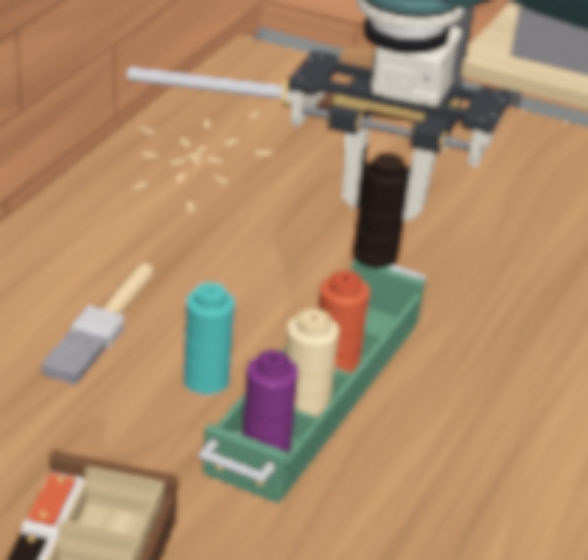

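The wenge blank is held upright at crop (382,210), clear of the caddy, and the others have not moved.

Request:
play_rows([
  [0,0,0,0,0,0.06,0.7],
  [0,0,0,0,0.02,0.1,0.7],
  [0,0,0,0,0.08,0.1,0.7],
  [0,0,0,0,0.16,0.1,0.7],
  [0,0,0,0,0.24,0.1,0.7],
])

```text
t: 3.07
ee_pos: [0.52, -0.1772, 0.2074]
ee_rot: [0.0, 0.668, 0.744, 0.0]
wrist_force: [1.7, 0.4, -1.6]
gripper_width: 0.487
grip_force: 19.9
```

Request:
play_rows([
  [0,0,0,0.01,0.08,0,0.7],
  [0,0,0,0.02,0.16,0,0.7],
  [0,0,0,0.03,0.24,0,0.7],
  [0,0,0,0.04,0.32,0,0.7],
  [0,0,0,0.05,0.4,0,0.7],
])

```text
t: 3.48
ee_pos: [0.545, 0.0239, 0.2075]
ee_rot: [0.0, 0.668, 0.744, 0.0]
wrist_force: [1.0, -0.2, -0.5]
gripper_width: 0.491
grip_force: 19.9
```

Request:
play_rows([
  [0,0,0,0.01,0.08,0,0.7],
  [0,0,0,0.02,0.16,0,0.7],
  [0,0,0,0.03,0.22,0,0.7],
  [0,0,0,0.03,0.26,0,0.7],
  [0,0,0,0.03,0.28,0,0.7],
])

```text
t: 3.9
ee_pos: [0.5601, 0.1644, 0.2069]
ee_rot: [-0.0, 0.667, 0.745, 0.0]
wrist_force: [0.1, -0.4, -1.5]
gripper_width: 0.487
grip_force: 19.9
```

Request:
play_rows([
  [0,0,0,0,0,0,0.7],
  [0,0,0,0,0,0,0.7],
])

```text
t: 4.07
ee_pos: [0.5602, 0.1616, 0.2068]
ee_rot: [0.0, 0.668, 0.745, -0.0]
wrist_force: [0.2, -0.8, -1.1]
gripper_width: 0.488
grip_force: 19.9
```

Request:
play_rows([
  [0,0,0,0,0.003,-0.07,0.7],
  [0,0,0,0,0.003,-0.14,0.7],
  [0,0,0,0,0.003,-0.19,0.7],
  [0,0,0,0,0.003,-0.22,0.7],
  [0,0,0,0,0.003,-0.24,0.7],
])

```text
t: 4.48
ee_pos: [0.5597, 0.1617, 0.0847]
ee_rot: [-0.001, 0.668, 0.744, -0.001]
wrist_force: [0.5, -0.5, -0.9]
gripper_width: 0.487
grip_force: 19.9
```

Request:
play_rows([
  [0,0,0,0,0,-0.004,0.7],
  [0,0,0,0,0,-0.008,0.7],
  [0,0,0,0,0,-0.012,0.7],
])

```text
t: 4.73
ee_pos: [0.5611, 0.1631, 0.082]
ee_rot: [0.001, 0.668, 0.744, 0.001]
wrist_force: [-0.0, -0.2, -1.3]
gripper_width: 0.494
grip_force: 19.9
```

```bash
cat > look.py <<'E'
import sys,cv2
from plant import *
s=sense();print(s["t"],s["ee_pos"],s["wrist_force"])
d=get_image("side");c=d["color"][150:350,200:400,::-1]
cv2.imwrite(f"pics/{sys.argv[1]}.png",cv2.resize(c,None,fx=3,fy=3,interpolation=cv2.INTER_CUBIC))
E
python3 look.py p1
```

```text
4.7333 [0.5610589  0.16309536 0.08196742] [-0.01070677 -0.16353099 -1.25203439]
```

View pics/p1.png

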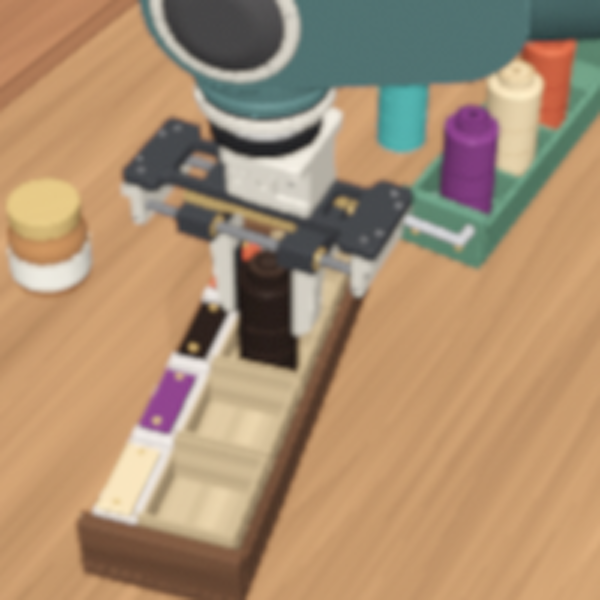

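The wenge blank hangs inside the bay behind the dark slip, at crop (268,310). Next I lower it to contact.

Request:
play_rows([
  [0,0,0,0,0,-0.003,0.7],
  [0,0,0,0,0,-0.005,0.7],
  [0,0,0,0,0,-0.007,0.7],
  [0,0,0,0,0,-0.007,0.7],
])

```text
t: 5.12
ee_pos: [0.5611, 0.1636, 0.0783]
ee_rot: [0.001, 0.668, 0.744, 0.001]
wrist_force: [1.9, -0.2, 4.4]
gripper_width: 0.487
grip_force: 20.0
```

Request:
play_rows([
  [0,0,0,0,0,0,0.45],
  [0,0,0,0,0,0,0.35],
  [0,0,0,0,0,0,0.2],
  [0,0,0,0,0,0,0.2],
  [0,0,0,0,0,0.02,0.2],
])

```text
t: 5.53
ee_pos: [0.5595, 0.1633, 0.0856]
ee_rot: [-0.001, 0.668, 0.744, -0.001]
wrist_force: [-0.9, 0.1, -0.4]
gripper_width: 0.773
grip_force: 0.0
```

Request:
play_rows([
  [0,0,0,0,0,0.04,0.2],
  [0,0,0,0,0,0.1,0.2],
  [0,0,0,0,0,0.18,0.2],
  [0,0,0,0,-0.06,0.24,0.2],
  [0,0,0,0,-0.13,0.24,0.2],
])

```text
t: 5.95
ee_pos: [0.5618, 0.0993, 0.2148]
ee_rot: [0.003, 0.667, 0.745, 0.003]
wrist_force: [1.2, 0.4, 0.5]
gripper_width: 0.799
grip_force: 0.0
```

Request:
play_rows([
  [0,0,0,-0.02,-0.08,0,0.2],
  [0,0,0,-0.04,-0.16,0,0.2],
  [0,0,0,-0.06,-0.24,0,0.2],
  [0,0,0,-0.08,-0.31,0,0.2],
  [0,0,0,-0.08,-0.35,0,0.2],
])

```text
t: 6.37
ee_pos: [0.5189, -0.0794, 0.2083]
ee_rot: [0.001, 0.668, 0.744, -0.0]
wrist_force: [-0.2, 0.3, 0.4]
gripper_width: 0.799
grip_force: 0.0
```

Request:
play_rows([
  [0,0,0,0,0,-0.04,0.2],
  [0,0,0,0,0,-0.08,0.2],
  [0,0,0,0,0,-0.08,0.2],
])

```text
t: 6.62
ee_pos: [0.519, -0.0768, 0.1643]
ee_rot: [-0.002, 0.668, 0.744, -0.001]
wrist_force: [-0.2, 0.3, -1.2]
gripper_width: 0.8
grip_force: 0.0
```

```bash
python3 look.py p2
```

```text
6.6167 [ 0.51904685 -0.07683743  0.16434795] [-0.15426386  0.2820591  -1.1806437 ]
```

View pics/p2.png

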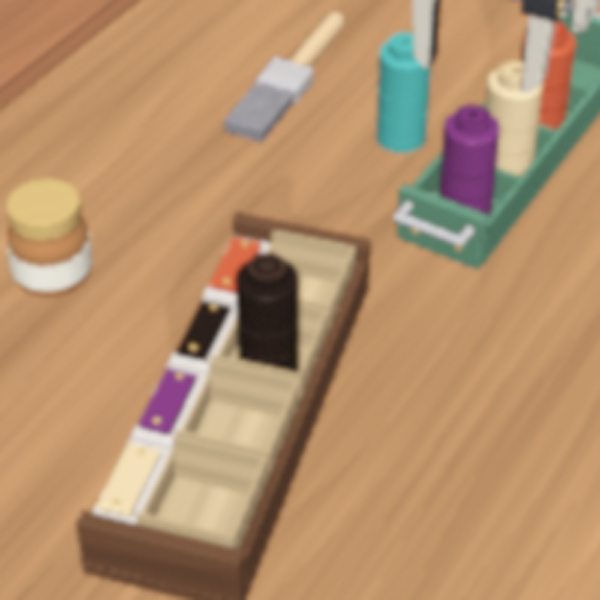

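The wenge blank stands alone in its bay at crop (268,310). The gripper is now above purple at crop (470,155).

Request:
play_rows([
  [0,0,0,0.004,-0.008,-0.06,0.2],
  [0,0,0,0.004,-0.008,-0.11,0.2],
  [0,0,0,0.004,-0.008,-0.15,0.2],
  [0,0,0,0.004,-0.008,-0.18,0.2],
  [0,0,0,0.004,-0.008,-0.196,0.2],
])

```text
t: 7.08
ee_pos: [0.5223, -0.0802, 0.0689]
ee_rot: [-0.0, 0.668, 0.745, -0.0]
wrist_force: [1.0, -0.1, 0.5]
gripper_width: 0.802
grip_force: 0.0
```

Request:
play_rows([
  [0,0,0,0,0,0,0.35],
  [0,0,0,0,0,0,0.45],
  [0,0,0,0,0,0,0.5],
  [0,0,0,0,0,0,0.6],
  [0,0,0,0,0,0,0.7],
])

```text
t: 7.5
ee_pos: [0.5228, -0.0806, 0.0702]
ee_rot: [0.001, 0.668, 0.744, 0.0]
wrist_force: [0.4, 0.3, -0.8]
gripper_width: 0.493
grip_force: 17.8
```

Request:
play_rows([
  [0,0,0,0,0,0,0.7],
  [0,0,0,0,0,0.02,0.7],
  [0,0,0,0,0,0.06,0.7],
  [0,0,0,0,0,0.12,0.7],
  [0,0,0,0,0,0.18,0.7],
])

```text
t: 7.92
ee_pos: [0.5218, -0.0805, 0.1604]
ee_rot: [-0.001, 0.668, 0.744, -0.0]
wrist_force: [0.1, -0.1, -0.6]
gripper_width: 0.494
grip_force: 20.0
```

Request:
play_rows([
  [0,0,0,0,0,0.06,0.7],
  [0,0,0,0,0.04,0.11,0.7],
  [0,0,0,0,0.1,0.11,0.7],
  [0,0,0,0.01,0.18,0.11,0.7],
  [0,0,0,0.015,0.26,0.11,0.7],
])

```text
t: 8.33
ee_pos: [0.5298, 0.0505, 0.2155]
ee_rot: [0.001, 0.668, 0.744, 0.0]
wrist_force: [1.3, 0.4, -1.5]
gripper_width: 0.492
grip_force: 20.0
```

Request:
play_rows([
  [0,0,0,0.005,0.08,0,0.7],
  [0,0,0,0.01,0.16,0,0.7],
  [0,0,0,0.015,0.24,0,0.7],
  [0,0,0,0.02,0.32,0,0.7],
  [0,0,0,0.023,0.372,0,0.7],
])

```text
t: 8.75
ee_pos: [0.5408, 0.2386, 0.2148]
ee_rot: [-0.0, 0.667, 0.745, 0.0]
wrist_force: [0.2, -0.4, -1.2]
gripper_width: 0.494
grip_force: 20.0
```

Request:
play_rows([
  [0,0,0,0,0,0,0.7],
  [0,0,0,0,0,0,0.7],
  [0,0,0,0,0,0,0.7],
])

```text
t: 9.0
ee_pos: [0.5412, 0.2351, 0.2145]
ee_rot: [0.0, 0.668, 0.744, -0.0]
wrist_force: [-0.3, 0.9, -0.8]
gripper_width: 0.491
grip_force: 20.0
```

Request:
play_rows([
  [0,0,0,0,0,-0.07,0.7],
  [0,0,0,0,0,-0.14,0.7],
  [0,0,0,0,0,-0.2,0.7],
  [0,0,0,0,0,-0.235,0.7],
  [0,0,0,0,0,-0.256,0.7],
])

```text
t: 9.42
ee_pos: [0.5406, 0.2338, 0.0838]
ee_rot: [-0.001, 0.668, 0.744, -0.001]
wrist_force: [-0.6, -0.2, -1.9]
gripper_width: 0.492
grip_force: 20.0
```

Request:
play_rows([
  [0,0,0,0,0,-0.002,0.7],
  [0,0,0,0,0,-0.004,0.7],
  [0,0,0,0,0,-0.006,0.7],
  [0,0,0,0,0,-0.006,0.7],
])

```text
t: 9.75
ee_pos: [0.542, 0.2355, 0.0846]
ee_rot: [0.0, 0.668, 0.744, 0.001]
wrist_force: [-0.0, -0.2, -0.8]
gripper_width: 0.493
grip_force: 20.0
```

Request:
play_rows([
  [0,0,0,0,0,-0.003,0.7],
  [0,0,0,0,0,-0.006,0.7],
  [0,0,0,0,0,-0.006,0.7],
  [0,0,0,0,0,-0.006,0.7],
])

```text
t: 10.08
ee_pos: [0.5415, 0.2356, 0.081]
ee_rot: [0.0, 0.668, 0.744, 0.0]
wrist_force: [-1.8, -0.1, 5.3]
gripper_width: 0.492
grip_force: 20.0
```

Request:
play_rows([
  [0,0,0,0,0,0,0.45],
  [0,0,0,0,0,0,0.35],
  [0,0,0,0,0,0,0.2],
  [0,0,0,0,0,0,0.2],
  [0,0,0,0,0,0.02,0.2],
])

```text
t: 10.5
ee_pos: [0.5405, 0.2351, 0.0886]
ee_rot: [-0.001, 0.668, 0.744, -0.001]
wrist_force: [-0.1, -0.3, -0.1]
gripper_width: 0.773
grip_force: 0.0
```

Request:
play_rows([
  [0,0,0,0,0,0.04,0.2],
  [0,0,0,0,0,0.1,0.2],
  [0,0,0,0,0,0.18,0.2],
  [0,0,0,0,-0.04,0.24,0.2],
  [0,0,0,0,-0.11,0.24,0.2],
])

```text
t: 10.92
ee_pos: [0.5428, 0.1822, 0.2178]
ee_rot: [0.002, 0.667, 0.745, 0.004]
wrist_force: [0.7, -0.6, 1.1]
gripper_width: 0.797
grip_force: 0.0
```

Request:
play_rows([
  [0,0,0,0,-0.08,0,0.2],
  [0,0,0,-0.01,-0.16,0,0.2],
  [0,0,0,-0.02,-0.24,0,0.2],
  [0,0,0,-0.03,-0.32,0,0.2],
  [0,0,0,-0.04,-0.4,0,0.2],
])

```text
t: 11.33
ee_pos: [0.5207, -0.0213, 0.2111]
ee_rot: [0.0, 0.668, 0.744, 0.0]
wrist_force: [1.5, -0.3, -0.4]
gripper_width: 0.804
grip_force: 0.0
```

Request:
play_rows([
  [0,0,0,0,-0.08,0,0.2],
  [0,0,0,0,-0.16,0,0.2],
  [0,0,0,0,-0.23,0,0.2],
  [0,0,0,-0.005,-0.265,-0.04,0.2],
  [0,0,0,-0.005,-0.265,-0.08,0.2],
])

```text
t: 11.75
ee_pos: [0.5188, -0.1555, 0.1713]
ee_rot: [0.001, 0.669, 0.743, 0.0]
wrist_force: [0.2, 0.6, 0.4]
gripper_width: 0.804
grip_force: 0.0
```

Request:
play_rows([
  [0,0,0,0,0,0,0.2],
  [0,0,0,0,0,0,0.2],
])

```text
t: 11.92
ee_pos: [0.5185, -0.1519, 0.1703]
ee_rot: [-0.001, 0.668, 0.744, -0.0]
wrist_force: [0.5, 0.4, 0.0]
gripper_width: 0.802
grip_force: 0.0
```

```bash
python3 look.py p3
```

```text
11.9167 [ 0.51851075 -0.15194568  0.17030015] [0.48244104 0.35056282 0.00817026]
```

View pics/p3.png

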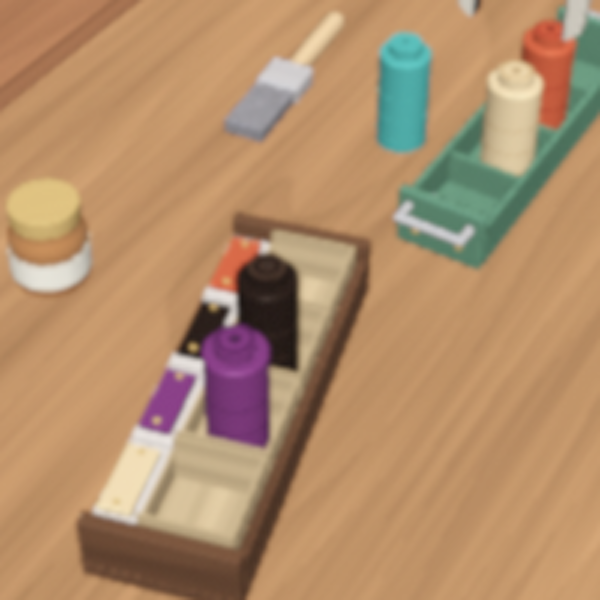

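Purple stands in its bay at crop (237,385), next to wenge. Next is maple at crop (512,120).

Request:
play_rows([
  [0,0,0,0,-0.002,-0.06,0.2],
  [0,0,0,0,-0.002,-0.11,0.2],
  [0,0,0,0,-0.002,-0.15,0.2],
  [0,0,0,0,-0.002,-0.18,0.2],
  [0,0,0,0,-0.002,-0.204,0.2],
])

```text
t: 12.38
ee_pos: [0.5194, -0.1524, 0.0685]
ee_rot: [0.0, 0.667, 0.745, 0.0]
wrist_force: [-0.3, -0.0, -0.5]
gripper_width: 0.797
grip_force: 0.0
```

Request:
play_rows([
  [0,0,0,0,0,0,0.35],
  [0,0,0,0,0,0,0.45],
  [0,0,0,0,0,0,0.5],
  [0,0,0,0,0,0,0.6],
  [0,0,0,0,0,0,0.7],
])

```text
t: 12.8
ee_pos: [0.5193, -0.1532, 0.0693]
ee_rot: [0.001, 0.668, 0.744, 0.0]
wrist_force: [0.6, 0.8, -0.9]
gripper_width: 0.492
grip_force: 20.4
```

Request:
play_rows([
  [0,0,0,0,0,0,0.7],
  [0,0,0,0,0,0.02,0.7],
  [0,0,0,0,0,0.06,0.7],
  [0,0,0,0,0,0.12,0.7],
  [0,0,0,0,0,0.18,0.7],
])

```text
t: 13.22
ee_pos: [0.5182, -0.1529, 0.1593]
ee_rot: [-0.001, 0.668, 0.744, -0.0]
wrist_force: [-0.2, -1.1, -2.1]
gripper_width: 0.492
grip_force: 20.0
```

Request:
play_rows([
  [0,0,0,0,0,0.06,0.7],
  [0,0,0,0,0.04,0.11,0.7],
  [0,0,0,0,0.1,0.11,0.7],
  [0,0,0,0,0.18,0.11,0.7],
  [0,0,0,0,0.26,0.11,0.7],
])

```text
t: 13.63
ee_pos: [0.5185, -0.0221, 0.2144]
ee_rot: [0.0, 0.668, 0.744, 0.0]
wrist_force: [1.4, 0.3, -1.8]
gripper_width: 0.496
grip_force: 20.0
```

Request:
play_rows([
  [0,0,0,0,0.08,0,0.7],
  [0,0,0,0,0.16,0,0.7],
  [0,0,0,0,0.24,0,0.7],
  [0,0,0,0,0.32,0,0.7],
  [0,0,0,0,0.4,0,0.7],
])

```text
t: 14.05
ee_pos: [0.5182, 0.1789, 0.214]
ee_rot: [0.0, 0.668, 0.744, 0.0]
wrist_force: [0.7, 0.2, -0.8]
gripper_width: 0.492
grip_force: 20.0
```

Request:
play_rows([
  [0,0,0,0,0.08,0,0.7],
  [0,0,0,0,0.16,0,0.7],
  [0,0,0,0.008,0.22,0,0.7],
  [0,0,0,0.008,0.258,0,0.7],
  [0,0,0,0.008,0.258,0,0.7],
])

```text
t: 14.47
ee_pos: [0.5223, 0.3091, 0.2132]
ee_rot: [-0.0, 0.667, 0.745, -0.0]
wrist_force: [0.7, -0.8, -2.1]
gripper_width: 0.493
grip_force: 20.0
```

Request:
play_rows([
  [0,0,0,0,0,0,0.7],
  [0,0,0,0,0,0,0.7],
])

```text
t: 14.63
ee_pos: [0.5228, 0.3054, 0.2134]
ee_rot: [0.0, 0.668, 0.744, -0.0]
wrist_force: [-0.2, 0.2, -1.6]
gripper_width: 0.493
grip_force: 20.0
```

Contact is expected near TCP z 0.080.

Request:
play_rows([
  [0,0,0,0,0,-0.07,0.7],
  [0,0,0,0,0,-0.14,0.7],
  [0,0,0,0,0,-0.2,0.7],
  [0,0,0,0,0,-0.235,0.7],
  [0,0,0,0,0,-0.256,0.7],
])

```text
t: 15.05
ee_pos: [0.5222, 0.3042, 0.0828]
ee_rot: [-0.0, 0.668, 0.744, -0.001]
wrist_force: [0.4, -0.1, -1.2]
gripper_width: 0.494
grip_force: 20.0
```

Request:
play_rows([
  [0,0,0,0,0,-0.003,0.7],
  [0,0,0,0,0,-0.006,0.7],
  [0,0,0,0,0,-0.008,0.7],
  [0,0,0,0,0,-0.008,0.7],
])

```text
t: 15.38
ee_pos: [0.5235, 0.3061, 0.0826]
ee_rot: [0.0, 0.668, 0.744, 0.001]
wrist_force: [0.5, 0.7, -1.4]
gripper_width: 0.489
grip_force: 20.0
```

Request:
play_rows([
  [0,0,0,0,0,-0.003,0.7],
  [0,0,0,0,0,-0.006,0.7],
  [0,0,0,0,0,-0.006,0.7],
  [0,0,0,0,0,-0.006,0.7],
])

```text
t: 15.72
ee_pos: [0.5232, 0.3063, 0.08]
ee_rot: [0.0, 0.668, 0.744, 0.001]
wrist_force: [-5.7, -1.5, 11.7]
gripper_width: 0.494
grip_force: 20.0
```

Request:
play_rows([
  [0,0,0,0,0,0.002,0.7],
  [0,0,0,0,0,0.002,0.45],
  [0,0,0,0,0,0.002,0.3],
  [0,0,0,0,0,0.002,0.2],
  [0,0,0,0,0,0.002,0.2],
])

```text
t: 16.13
ee_pos: [0.5229, 0.306, 0.0791]
ee_rot: [-0.0, 0.668, 0.744, 0.0]
wrist_force: [0.1, 0.2, 0.3]
gripper_width: 0.717
grip_force: 0.0
```

Request:
play_rows([
  [0,0,0,0,0,0.04,0.2],
  [0,0,0,0,0,0.1,0.2],
  [0,0,0,0,0,0.18,0.2],
  [0,0,0,0,-0.04,0.26,0.2],
  [0,0,0,0,-0.11,0.26,0.2],
])

```text
t: 16.55
ee_pos: [0.5242, 0.2531, 0.2164]
ee_rot: [0.001, 0.667, 0.745, 0.004]
wrist_force: [2.0, -0.8, 0.7]
gripper_width: 0.8
grip_force: 0.0
```

Request:
play_rows([
  [0,0,0,0,-0.08,0,0.2],
  [0,0,0,0,-0.16,0,0.2],
  [0,0,0,0,-0.24,0,0.2],
  [0,0,0,0,-0.32,0,0.2],
  [0,0,0,0,-0.4,0,0.2],
])

```text
t: 16.97
ee_pos: [0.5224, 0.0492, 0.2093]
ee_rot: [0.0, 0.668, 0.744, 0.0]
wrist_force: [1.1, -0.9, 0.6]
gripper_width: 0.798
grip_force: 0.0
```

Request:
play_rows([
  [0,0,0,0,-0.08,0,0.2],
  [0,0,0,0,-0.16,0,0.2],
  [0,0,0,0,-0.24,0,0.2],
  [0,0,0,0,-0.32,0,0.2],
  [0,0,0,0,-0.4,0,0.2],
])

```text
t: 17.38
ee_pos: [0.5224, -0.1511, 0.2093]
ee_rot: [0.0, 0.668, 0.744, 0.0]
wrist_force: [1.3, 0.8, 0.3]
gripper_width: 0.8
grip_force: 0.0
```

Request:
play_rows([
  [0,0,0,-0.008,-0.07,0,0.2],
  [0,0,0,-0.008,-0.12,0,0.2],
  [0,0,0,-0.008,-0.148,-0.05,0.2],
  [0,0,0,-0.008,-0.148,-0.09,0.2],
  [0,0,0,-0.008,-0.148,-0.09,0.2],
])

```text
t: 17.8
ee_pos: [0.5174, -0.2234, 0.16]
ee_rot: [-0.003, 0.668, 0.744, -0.001]
wrist_force: [0.2, 1.1, -0.9]
gripper_width: 0.799
grip_force: 0.0
```

Request:
play_rows([
  [0,0,0,0,0,0,0.2],
  [0,0,0,0,0,0,0.2],
])

```text
t: 17.97
ee_pos: [0.5193, -0.2228, 0.1655]
ee_rot: [0.001, 0.668, 0.745, 0.0]
wrist_force: [-0.3, -0.2, 0.5]
gripper_width: 0.801
grip_force: 0.0
```

```bash
python3 look.py p4
```

```text
17.9667 [ 0.51926    -0.2227812   0.16547213] [-0.26697531 -0.24977897  0.46328183]
```

View pics/p4.png

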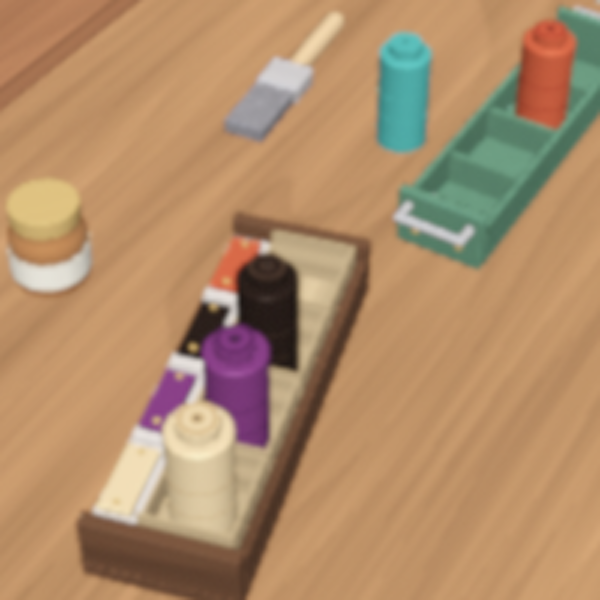

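Maple stands upright in its bay at crop (200,470), and wenge and purple have not moved. Padauk, at crop (545,75), is the last one.

Request:
play_rows([
  [0,0,0,0,-0.002,-0.06,0.2],
  [0,0,0,0,-0.002,-0.11,0.2],
  [0,0,0,0,-0.002,-0.15,0.2],
  [0,0,0,0,-0.002,-0.18,0.2],
  [0,0,0,0,-0.002,-0.196,0.2],
])

```text
t: 18.43
ee_pos: [0.5189, -0.2235, 0.0655]
ee_rot: [-0.0, 0.667, 0.745, -0.0]
wrist_force: [0.4, -0.4, -0.1]
gripper_width: 0.799
grip_force: 0.0
```

Request:
play_rows([
  [0,0,0,0,0,0,0.35],
  [0,0,0,0,0,0,0.45],
  [0,0,0,0,0,0,0.5],
  [0,0,0,0,0,0,0.6],
  [0,0,0,0,0,0,0.7],
])

```text
t: 18.85
ee_pos: [0.5193, -0.2242, 0.0672]
ee_rot: [0.001, 0.668, 0.744, 0.0]
wrist_force: [0.7, 0.5, 0.5]
gripper_width: 0.49
grip_force: 7.2
```

Request:
play_rows([
  [0,0,0,0,0,0,0.7],
  [0,0,0,0,0,0.02,0.7],
  [0,0,0,0,0,0.06,0.7],
  [0,0,0,0,0,0.12,0.7],
  [0,0,0,0,0,0.18,0.7],
])

```text
t: 19.27
ee_pos: [0.5183, -0.2238, 0.1572]
ee_rot: [-0.001, 0.668, 0.744, -0.0]
wrist_force: [0.8, 0.1, -1.2]
gripper_width: 0.491
grip_force: 20.0
```

Request:
play_rows([
  [0,0,0,0,0,0.06,0.7],
  [0,0,0,0,0.04,0.11,0.7],
  [0,0,0,0.01,0.1,0.11,0.7],
  [0,0,0,0.02,0.18,0.11,0.7],
  [0,0,0,0.03,0.26,0.11,0.7],
])

```text
t: 19.68
ee_pos: [0.5337, -0.0931, 0.2123]
ee_rot: [0.0, 0.668, 0.744, 0.0]
wrist_force: [0.6, -0.6, -2.1]
gripper_width: 0.489
grip_force: 20.0
```

Request:
play_rows([
  [0,0,0,0.02,0.08,0,0.7],
  [0,0,0,0.04,0.16,0,0.7],
  [0,0,0,0.06,0.24,0,0.7],
  [0,0,0,0.08,0.32,0,0.7],
  [0,0,0,0.088,0.376,0,0.7],
])

```text
t: 20.1
ee_pos: [0.5781, 0.0971, 0.2117]
ee_rot: [-0.0, 0.667, 0.745, 0.0]
wrist_force: [0.2, -0.5, -0.6]
gripper_width: 0.489
grip_force: 20.0
```

Request:
play_rows([
  [0,0,0,0,0,0,0.7],
  [0,0,0,0,0,0,0.7],
  [0,0,0,0,0,0,0.7],
])

```text
t: 20.35
ee_pos: [0.5777, 0.0936, 0.2114]
ee_rot: [0.0, 0.668, 0.744, -0.0]
wrist_force: [-0.1, 0.3, -1.1]
gripper_width: 0.484
grip_force: 20.0
```

Request:
play_rows([
  [0,0,0,0,0,-0.07,0.7],
  [0,0,0,0,0,-0.14,0.7],
  [0,0,0,0,0,-0.2,0.7],
  [0,0,0,0,0,-0.235,0.7],
  [0,0,0,0,0,-0.256,0.7],
])

```text
t: 20.77
ee_pos: [0.5768, 0.0924, 0.0808]
ee_rot: [-0.001, 0.668, 0.744, -0.001]
wrist_force: [-0.2, 0.2, -1.8]
gripper_width: 0.485
grip_force: 20.0
```

Request:
play_rows([
  [0,0,0,0,0,-0.003,0.7],
  [0,0,0,0,0,-0.006,0.7],
  [0,0,0,0,0,-0.008,0.7],
  [0,0,0,0,0,-0.008,0.7],
])

```text
t: 21.1
ee_pos: [0.5785, 0.0938, 0.0805]
ee_rot: [0.001, 0.668, 0.744, 0.001]
wrist_force: [-0.3, -0.7, -0.9]
gripper_width: 0.486
grip_force: 20.0
```

Request:
play_rows([
  [0,0,0,0,0,-0.003,0.7],
  [0,0,0,0,0,-0.005,0.7],
  [0,0,0,0,0,-0.005,0.7],
  [0,0,0,0,0,-0.005,0.7],
])

```text
t: 21.43
ee_pos: [0.5786, 0.094, 0.0781]
ee_rot: [0.001, 0.668, 0.744, 0.001]
wrist_force: [-0.6, -1.1, 6.6]
gripper_width: 0.487
grip_force: 20.0
```

Contact. Now I release, retreat and check.

Request:
play_rows([
  [0,0,0,0,0,0,0.45],
  [0,0,0,0,0,0,0.35],
  [0,0,0,0,0,0,0.2],
  [0,0,0,0,0,0,0.2],
  [0,0,0,0,0,0.02,0.2],
])

```text
t: 21.85
ee_pos: [0.577, 0.0938, 0.0851]
ee_rot: [-0.001, 0.668, 0.744, -0.001]
wrist_force: [-0.1, 0.5, -0.1]
gripper_width: 0.777
grip_force: 0.0
```

Request:
play_rows([
  [0,0,0,0,0,0.04,0.2],
  [0,0,0,0,0,0.1,0.2],
  [0,0,0,0,0,0.18,0.2],
  [0,0,0,0,-0.04,0.26,0.2],
  [0,0,0,0,-0.11,0.28,0.2],
])

```text
t: 22.27
ee_pos: [0.5788, 0.0406, 0.2335]
ee_rot: [0.002, 0.667, 0.745, 0.003]
wrist_force: [1.1, 0.1, 0.8]
gripper_width: 0.8
grip_force: 0.0
```

Request:
play_rows([
  [0,0,0,0,-0.08,0,0.2],
  [0,0,0,0,-0.16,0,0.2],
  [0,0,0,0,-0.24,0,0.2],
  [0,0,0,0,-0.32,0,0.2],
  [0,0,0,0,-0.4,0,0.2],
])

```text
t: 22.68
ee_pos: [0.5774, -0.163, 0.2277]
ee_rot: [0.0, 0.668, 0.744, 0.0]
wrist_force: [-0.0, 0.5, -0.0]
gripper_width: 0.796
grip_force: 0.0
```

Request:
play_rows([
  [0,0,0,0,-0.08,0,0.2],
  [0,0,0,0,-0.16,0,0.2],
  [0,0,0,0,-0.24,0,0.2],
  [0,0,0,0,-0.24,0,0.2],
  [0,0,0,0,-0.24,0,0.2],
])

```text
t: 23.1
ee_pos: [0.5774, -0.2828, 0.2268]
ee_rot: [-0.0, 0.669, 0.743, -0.0]
wrist_force: [-0.2, 0.8, -0.2]
gripper_width: 0.801
grip_force: 0.0
```

```bash
python3 look.py p5
python3 - <<'E'
from plant import *
import cv2,numpy as np
d=get_image("top");np.savez("top1.npz",**d)
cv2.imwrite("pics/t1.png",cv2.resize(d["color"][100:280,130:305,::-1],None,fx=3.3,fy=3.3,interpolation=cv2.INTER_CUBIC))
E
```

```text
23.1 [ 0.5774116  -0.28275629  0.22681422] [-0.23932793  0.79145698 -0.22951768]
```

View pics/p5.png

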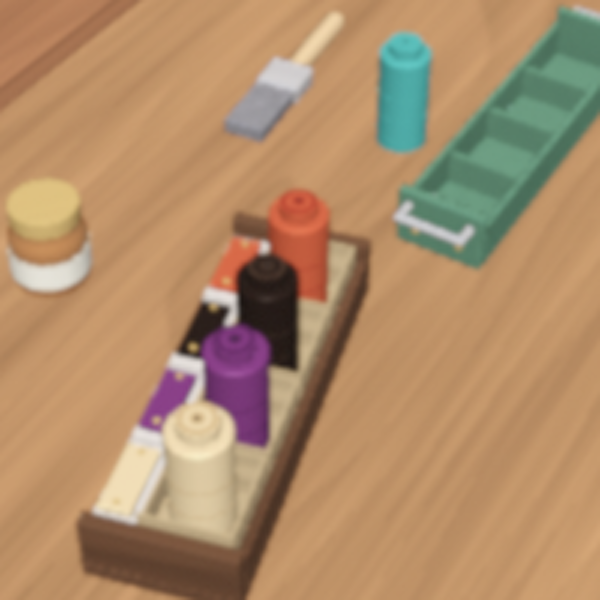

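View pics/t1.png

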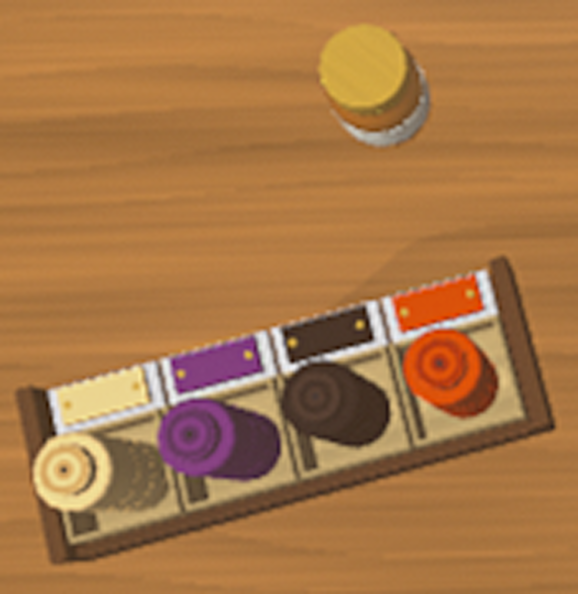

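All four blanks stand in the matching bays. In the top crop the tenon centres are at (65,470), (190,435), (318,397) and (440,362). Before signing off I check their positions numerically.

Run:
```python
from h import *
t=dict(np.load("top1.npz"))
for n,c,b in(("maple",(65,470),(.5226,.306)),("purple",(190,435),(.5409,.2353)),("wenge",(318,397),(.5593,.1647)),("padauk",(440,362),(.5776,.094))):
    x=plane(t,(np.array(c)+.5)/3.3-.5+[130,100],.123);print(n,x.round(4),((x[:2]-b)*1000).round(1))
```

```text
maple [0.5217 0.3048 0.123 ] [-0.9 -1.2]
purple [0.5398 0.2349 0.123 ] [-1.1 -0.4]
wenge [0.5598 0.1626 0.123 ] [ 0.5 -2.1]
padauk [0.5783 0.093  0.123 ] [ 0.7 -1. ]
```

```bash
python3 -c "
from plant import *
print(sign_off())"
```

```text
the job is handed in; nothing more can be done
None
```

All four blanks stand upright, tenon up, in the bays of their own wood, within about 2 mm of each bay's centre as measured in the top camera; the jar and brush were not touched, and the job is handed in.

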